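# Draw a clipped-in spacer out of a deep tube pocket with sprung tongs

### The arm

A 7-joint arm with a two-finger parallel gripper is mounted at the origin on a cart in front of the work surface, level with it; the furniture and walls round the work are solid. World frame = base frame: x ahead of the robot, y to its left, z up, the work surface at z = 0. Lengths are in m, angles in degrees, forces in N, time in s.
With the tool pointing down it reaches from about 0.425 to 0.875 m from the base axis. Payload 4.7 kg.
Tool frame: the origin (TCP) lies on the mounting face of the last link; the fingertips stand 182 mm ahead of it and the grasp point (between the pads) lies 164 mm ahead of it; z points along the fingers, y is the line along which they close (so a half turn about z gives the same grasp; the last joint's range is limited). The gripper opens to 87 mm and grips with 3 to 60 N. Pads are 19 mm wide; open, the fingers measure 117 mm over their backs; the gripper's body (75 mm by 190 mm) begins 51 mm behind the grasp point.
Start: joints at [67.443, 18.392, -4.016, 83.108, 1.295, 78.541, -3.26], TCP at [0.258, -0.597, 0.405] pointing down, gripper open.
Joint ranges: [-163.93, 163.93], [-17.29, 119.83], [-79.2, 71.16], [3.27, 140.29], [-89.18, 269.18], [5.43, 117.66], [-154.24, 154.24]. Speed limits (degrees/s): [147.25, 147.25, 180, 180, 180, 180, 180].

### API

Orientations are given as [roll, pitch, yaw] about the fixed x, y, z axes, in that order (R = Rz(yaw) Ry(pitch) Rx(roll)).
In Python, from cell import env gives the robot as it stands.
- The arm moves only by the tool servo_tool, never from a script. Its argument "plan" is a list of rows, each an object with "xyz": the shift along the tool's x, y, z in cm, a list of three; "twist": the turn, a rotation vector about the tool's x, y, z in degrees, a list of three; "jaw": the closure, from 0 (fully open) to 1 (shut). In form: [{"xyz": [x, y, z], "twist": [wx, wy, wz], "jaw": jaw}, ...]. A call has 1 to 10 rows; each row is the pose to reach, as a shift and turn from the pose commanded when the call began, along the tool's axes at that moment; what a row does not reach only later rows make up. A row lasts 1/12 s, in which the tool goes at most 41.7 mm and 7.16 degrees, less where a joint would pass 70% of its speed; a pose out of reach is approached as far as the arm can. A call with a gripper value outside its range is refused whole. The fingers move at their own pace and stop on an object; "newtons" is the grip in N (left out, the last holds). Time passes only in rows, so rows that repeat a pose let the fingers close. It gives the time, the measured TCP pose, the force, the opening and the grip force at its end, in the units of the state.
- env.get_obs(): the state, without advancing time (a new reading comes with each control period).
- env.read_camera(name): name is "scene" or "top" or "wrist"; returns a dict with "img" (384x512x3 uint8, red, green, blue), "camera_matrix" (3x3 intrinsics, pixels), "R" (3x3) and "t" (3): a world point X has camera coordinates R X + t. Camera axes: x right, y down, z forward; pixel columns grow to the right and rows downward; lengths in m; the calibration is good to about 2 mm. The wrist camera is an equidistant fisheye: a pixel r from the principal point sees the ray r / f radians off the axis. A picture is of the moment at which its call begins. There is no depth.
- env.sign_off(): hands the job in; it is judged then, once.
The state is a dict: "time_s": time; "qpos": joint angles; "joint_velocities": joint speeds; "effort": joint torques, N m; "tool_pos": TCP position; "tool_rot": TCP orientation; "force": force on the tool from outside, world axes, zero at the start; "wrist_torque": the same for the moment, N m; "grip_width": finger opening in m; "grasp_force": force on a finger pad.
Only numpy, scipy, OpenCV 4.12 (cv2) and the standard library are available. Lean on these libraries where they do the work, as an engineer would, in place of code of your own. Each camera call takes 0.05 s, during which the arm holds its last target. There are 200 camera calls.

### The job

Take the sprung tongs out of their stand and draw the blue spacer out of the bottom of the red-ringed pocket of the aluminium block, where two spring clips hold it: squeeze the tips on it firmly enough that it slides out of the clips, but gently, because the spacer is thin-walled and the pocket must not be jabbed. Thread the spacer onto the free post of the white rack, right down to the foot, and then hang the tongs back in their stand. Leave the timer and everything else where it is.

Things in the scene. Friction and masses are not known exactly. Their poses are not given: they have to be found in the camera images.
- tongs: Sprung steel tongs hanging tips down in the stand, 85 g. Origin: midway between the two black finger grips; z up (away from the tips), y across the arms (line of squeezing). Grips: flat faces 16 mm wide (x), 26 mm high, centred 6 mm below the origin. Hinges 36 mm and top of the bow 46 mm above the origin, tips 98 mm below; arms 7.5 mm wide
- tong_guard (a point): Point midway between the two black finger guards of the tongs, level with their undersides, 28 mm below the tongs' origin. A guard is a ledge 23 mm wide (x) under each grip, reaching 25 mm from the middle (y); the tongs hang by the guards on the stand's rails, and fingers pushing down bear on them
- tong_arm_a (a joint): Squeeze of each arm from slack, rad (both move alike). 0: 47 mm over the grips, 33 mm between the tips, spring 2.4 N on each finger. 0.037: 44 mm, 23 mm (30 mm over the tips' backs), 7 N. 0.071: 41 mm, tips on the 14 mm spacer, 11 N. On the spacer each tip then presses with about a third of the grip force beyond the spring's (40 N grip: about 9 N; 60 N: 14 N)
- tip_a: Tip of the tongs' y+ arm, with a shallow upright V jaw 14 mm high and 8 mm wide. Origin: foot of the jaw's inner face; axes follow the arm (z up)
- tip_b: Tip of the tongs' y- arm, mirror image of the other. A held part sits midway between the two tip origins
- spacer: Blue plastic ring, outside 14 mm, bore 8 mm, 16 mm high, thin-walled: more than 14 N from a tip crushes it. Origin: centre of its underside, z along the bore. It stands on the pocket floor, held by two clips with about 5 N each over its whole height; their friction (5 to 7 N in all) has to be overcome for 16 mm of travel, so each tip must press with more than about 6 N
- pocket_block: Aluminium block 62 mm (x) by 152 mm (y), 70 mm high, fixed, with three round pockets 54 mm deep in a row along y. Origin: centre of the underside. The middle one (red ring) is 35 mm wide and holds the spacer; fixed vials 75 mm high stand in those 47 mm to either side. Its clips stand at the x- and x+ sides of the spacer, so the tongs go in with their y along the block's y
- pocket_mouth (a point): Centre of the red-ringed pocket's mouth, on the block's top face; axes of the block
- pocket_floor (a point): Centre of the red-ringed pocket's flat floor, 54 mm below the mouth. The tips may rest on it lightly; tongs pressed on the block with more than 15 N count as a jab
- spacer_rack: White plastic rack, base 56 mm (x) by 92 mm (y), 8 mm thick, fixed, with two upright steel posts 5 mm thick and 26 mm high. The post at y+ (22 mm from the middle) carries a blue spare that is part of the rack; the one at y- is free. Origin: centre of the underside
- free_post_foot (a point): Foot of the free post, on the base's top face; axes of the rack. A spacer that is right down has its origin here; it must not be rammed on the rack with more than 12 N
- free_post_tip (a point): Top of the free post, 26 mm above its foot, slightly tapered
- tong_stand: Grey tong stand, base 70 mm (x) by 84 mm (y), fixed. Two round steel rails along y at x = -9 and +9 mm (12 mm gap), tops 85 mm above the table, between end plates with inner faces at y = -31 and +31 mm. The tongs hang with arms between the rails, guards on them, y along the stand's y; they go in and out straight up and down. Origin: centre of the underside
- stand_rest (a point): Where the tongs' origin is when they hang in the middle of the stand, 28 mm above the rail tops; axes of the stand
- timer: White lab timer, 62 by 68 by 18 mm, lying loose in front of the block. Not to be moved. Origin: centre of its underside
Not all that is in view belongs to the job. Leave any purple look-alike of the tong_stand alone.

How it is judged (in metres and radians):
On the way, in this order (a step that is already met when the one before it is completed fails the run):
1. the spacer is held between the tongs' tips, clear above the block (z of spacer in the frame of pocket_block above 0.074 m and contact force between each of tip_a, tip_b and spacer above 0.5 N), for 0.1 s.
2. the spacer sits right down on the free post and the tips have let it go (horizontal distance between spacer and free_post_foot below 0.004 m and z of spacer in the frame of free_post_foot below 0.003 m and angle between spacer's own z axis and vertical below 0.12 rad and contact force between tongs and spacer below 0.1 N), for 0.1 s.
At the end, for the whole second after the job is handed in: The spacer is on the free post, at rest: within 4 mm of its axis, underside under 3 mm above the foot, tilt under 0.12 rad, not touched by the tongs. The tongs hang at rest in their stand, tilt under 0.1 rad, origin within 8 mm of the rest point in plan and 4 mm in height (all of step 2 and linear speed of each of spacer, tongs below 0.01 m/s and horizontal distance between tongs and stand_rest below 0.008 m and z of tongs in the frame of stand_rest between -0.004 and 0.004 m and angle between tongs's own z axis and vertical below 0.1 rad).
It fails at once if the spacer is crushed: a tip presses it with more than 14 N (contact force between any of tip_a, tip_b and spacer above 14 N).
It fails at once if the tongs are jabbed into the block with more than 15 N (contact force between tongs and pocket_block above 15 N).
It fails at once if the spacer is rammed on the rack with more than 12 N (contact force between spacer and spacer_rack above 12 N).
It fails at once if the timer is moved by more than 15 mm (distance of timer from where it was at the start of the episode above 0.015 m).
It also fails if it takes over 58 s, if anything falls off the work surface, if the arm or the gripper's body presses on something with over 40 N, if the wrist force passes 120 N, or if a joint passes its speed limit or range.

## Working session

There is one attempt and no reset: what is moved stays moved. The work goes in short steps, Python scripts to look and compute and a tool call to move; the robot and the scene stay as the last step left them, time stands still between calls to the robot, and variables do not carry over. Pictures are saved under pics/ and viewed, at most 12 in all, crops included, and the job is handed in when it is done.

Besides the shell and the picture viewer there is one more tool, called as name(argument=value, ...) on one line, values as JSON. servo_tool: Moves the arm, as the interface text tells. Its arguments: {"type":"object","properties":{"plan":{"type":"array","items":{"type":"object","properties":{"xyz":{"type":"array","items":{"type":"number"}},"twist":{"type":"array","items":{"type":"number"}},"jaw":{"type":"number"}}}},"newtons":{"type":"number"}},"required":["plan"]}

```bash
ls; mkdir -p pics; python3 - <<'E'
from cell import env
import cv2,numpy as np
for n in("scene","top"):
    c=env.read_camera(n); cv2.imwrite(f"pics/{n}0.png",cv2.resize(c["img"][:,:,::-1],(800,600),interpolation=cv2.INTER_CUBIC))
    print(n,c["camera_matrix"].round(1).tolist(),c["R"].round(3).tolist(),c["t"].round(3).tolist())
print(env.get_obs())
E
```

```text
pics
scene [[379.6, 0.0, 257.5], [0.0, 379.6, 187.4], [0.0, 0.0, 1.0]] [[-0.647, -0.762, 0.023], [-0.328, 0.25, -0.911], [0.689, -0.597, -0.412]] [0.218, 0.288, 0.901]
top [[392.2, 0.0, 248.7], [0.0, 392.2, 185.3], [0.0, 0.0, 1.0]] [[0.0, -1.0, 0.008], [-0.998, -0.001, -0.069], [0.069, -0.008, -0.998]] [-0.127, 0.508, 1.202]
{'time_s': 0.1, 'qpos': array([67.44055433, 18.43776518, -4.01638748, 83.16705137,  1.29356991,
       78.54261107, -3.26039997]), 'joint_velocities': array([-0.05791103, -0.09418656, -0.04682309, -0.14830184, -0.036019  ,
       -0.02716803,  0.0421482 ]), 'effort': array([-1.35454502e-04, -4.92570090e+01, -4.05522175e-01, -3.13397419e+01,
       -6.40702760e-02,  3.94854241e-02,  9.93301433e-05]), 'tool_pos': array([ 0.25771783, -0.59653328,  0.40374479]), 'tool_rot': array([-1.79897730e+02,  3.80568335e-03,  2.33691517e+01]), 'force': array([-0.23193303, -0.65386198,  0.2760747 ]), 'wrist_torque': array([-0.02275437, -0.00690815,  0.06605817]), 'grasp_force': 0.0, 'grip_width': 0.08689242702522547}
```

View pics/scene0.png

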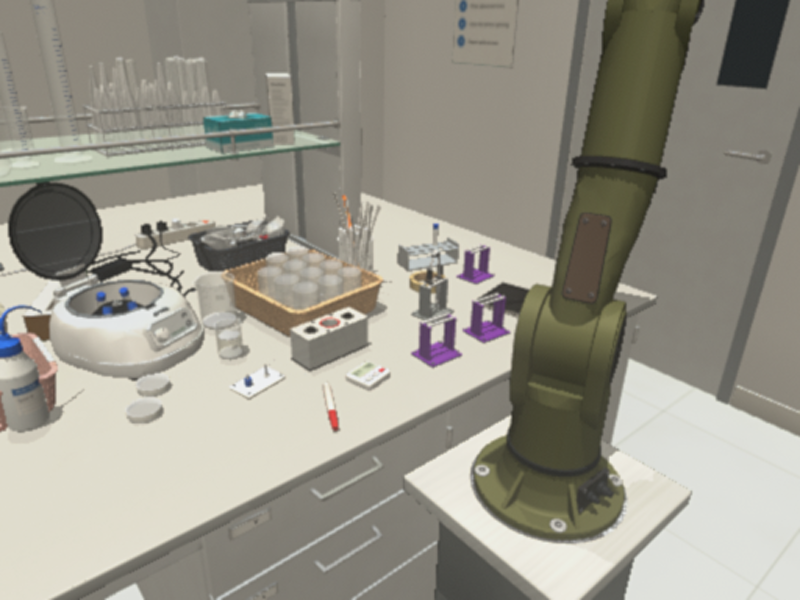

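View pics/top0.png

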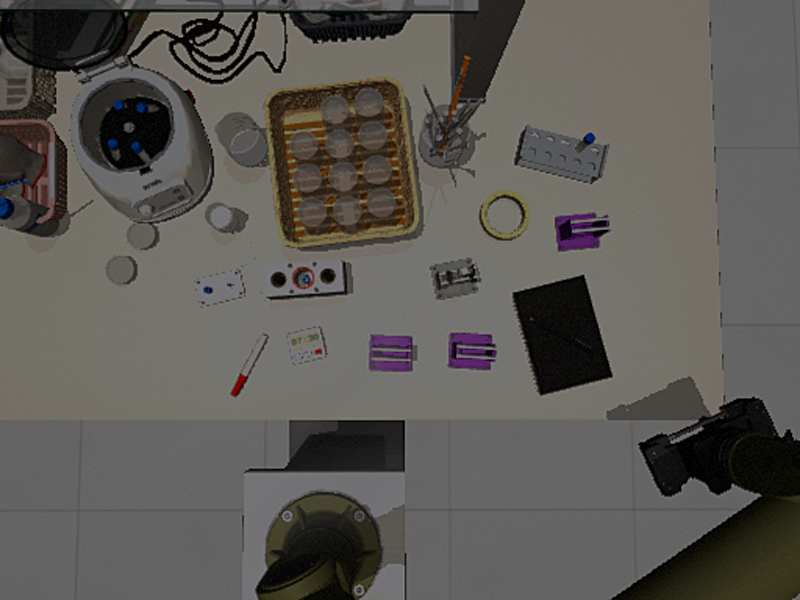

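The picture shows the following, with positions in 800x600 view pixels.
- **Candidates for the stand:** the grey one holding the tongs is at top (456,278), scene (432,295). The purple look-alikes are at top (391,352), (471,350) and (583,231).
- **Choice:** the grey one.
- **Rest of the job:** block at top (306,279), rack at (220,288) with the blue spare at the left (208,290), timer at (307,345).

Next is one close crop to check this.

```bash
python3 - <<'E'
from cell import env
import cv2,numpy as np
im=np.mean([env.read_camera("top")["img"].astype(float) for _ in range(2)],0)
im=np.clip(im*1.6,0,255).astype(np.uint8)[:,:,::-1]
a=cv2.resize(im[155:205,118:238],(800,333),interpolation=cv2.INTER_CUBIC)  # 6.667x
b=cv2.resize(im[158:198,266:318],(346,266),interpolation=cv2.INTER_CUBIC)
s=env.read_camera("scene")["img"][:,:,::-1]
c=cv2.resize(s[160:210,250:310],(320,266),interpolation=cv2.INTER_CUBIC)
o=np.zeros((600,800,3),np.uint8);o[:333]=a;o[333:599,:346]=b;o[333:599,360:680]=c
cv2.imwrite("pics/crop1.png",o)
E
```

```text
(no output)
```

View pics/crop1.png

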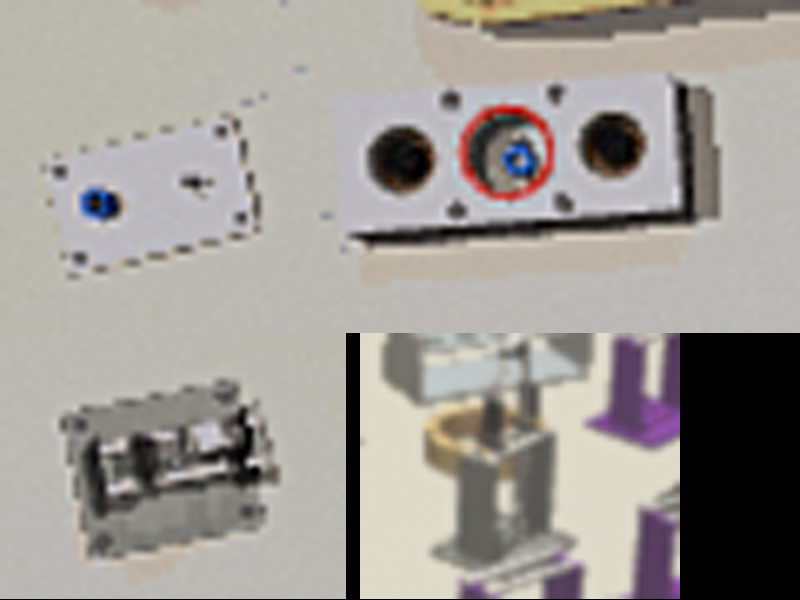

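```bash
cat > h.py <<'E'
from cell import env
import numpy as np,cv2
from scipy.spatial.transform import Rotation as Ro
def ray(c,u,v,fish=False):
    K=c["camera_matrix"];p=np.array([(u-K[0,2])/K[0,0],(v-K[1,2])/K[1,1]])
    if fish:
        r=np.hypot(*p)+1e-12; d=np.r_[p/r*np.sin(r),np.cos(r)]
    else: d=np.r_[p,1]
    R,t=c["R"],c["t"]; return -R.T@t, R.T@d
def onz(c,u,v,z,fish=False):
    o,d=ray(c,u,v,fish); return o+d*(z-o[2])/d[2]
def proj(c,X,fish=False):
    K=c["camera_matrix"];x=c["R"]@np.asarray(X)+c["t"]
    if fish:
        r=np.hypot(x[0],x[1])+1e-12;th=np.arctan2(r,x[2]);q=x[:2]/r*th
    else:q=x[:2]/x[2]
    return np.array([K[0,0]*q[0]+K[0,2],K[1,1]*q[1]+K[1,2]])
def delta(p,rpy):  # shift (cm) & twist (deg) from current commanded-ish pose to a world TCP pose
    o=env.get_obs();R0=Ro.from_euler('xyz',o["tool_rot"],degrees=True);R1=Ro.from_euler('xyz',rpy,degrees=True)
    return (R0.inv().apply(np.asarray(p)-o["tool_pos"])*100).round(2),(R0.inv()*R1).as_rotvec(degrees=True).round(2)
E
python3 - <<'E'
from h import *
c=env.read_camera("top")
A=lambda u,v:(118+(u+.5)/6.667-.5,155+(v+.5)/6.667-.5)
B=lambda u,v:(266+(u+.5)/6.65-.5,158+(v-333+.5)/6.65-.5)
P=lambda l,f,z:np.array([onz(c,*f(*q),z) for q in l])
def yaw(d): return np.degrees(np.arctan2(d[1],d[0]))
s=P([(60,172),(221,131),(241,217),(80,258)],A,.008)
print("rack",s.mean(0),"yaw of +y dir -90:",yaw(s[0]-s[1]+s[3]-s[2])-90, np.linalg.norm(s[0]-s[1]))
print(" spare",P([(101,204)],A,.024)," post?",P([(195,183)],A,.02))
b=P([(451,99),(557,92),(457,210),(563,203)],A,.07)
print("block",b.mean(0),yaw(b[0]-b[1]+b[2]-b[3])-90,"ring",P([(507,152)],A,.07))
v=P([(401,158),(612,146)],A,.07);print(" vials",v.mean(0),yaw(v[0]-v[1])-90,np.linalg.norm(v[0]-v[1]))
t=P([(75,424),(227,391),(253,512),(101,544)],B,.006)
print("stand",t.mean(0),yaw(t[0]-t[1]+t[3]-t[2])-90,np.linalg.norm(t[0]-t[1]))
w=env.read_camera("wrist");o=env.get_obs()
Rt=Ro.from_euler('xyz',o["tool_rot"],degrees=True)
print("wrist K",w["camera_matrix"].round(1).tolist(),"cam in tool",Rt.inv().apply(-w["R"].T@w["t"]-o["tool_pos"]),"axis",Rt.inv().apply(w["R"][2]))
E
```

```text
rack [0.51373231 0.21297667 0.008     ] yaw of +y dir -90: 14.464028382236407 0.07757454664391283
 spare [[0.50810391 0.23148557 0.024     ]]  post? [[0.51820272 0.1892308  0.02      ]]
block [0.52881164 0.03781834 0.07      ] 3.8514837083225615 ring [[0.52832652 0.03781761 0.07      ]]
 vials [0.52832763 0.03801802 0.07      ] 3.324867422574286 0.09424325179705363
stand [ 0.5329173  -0.25746005  0.006     ] 12.134447740459251 0.07392755895077485
wrist K [[297.3, 0.0, 254.1], [0.0, 297.3, 185.6], [0.0, 0.0, 1.0]] cam in tool [ 0.06860059 -0.00017082  0.02108085] axis [-2.52710829e-01  6.49074904e-04  9.67541635e-01]
```

```bash
python3 - <<'E'
from h import *
print(delta([.533,-.2575,.36],[180,0,12.1]))
c=env.read_camera("scene")
for z in(.085,.095,.113,.159):print(z,[proj(c,np.r_[np.array([.533,-.2575])+Ro.from_euler('z',12.1,degrees=True).apply([0,y,0])[:2],z]).round(1).tolist() for y in(-.033,0,.033)])
E
```

```text
(array([ 38.72, -20.22,   4.46]), array([-0.02,  0.  , 11.27]))
0.085 [[282.2, 176.9], [277.1, 179.5], [271.9, 182.3]]
0.095 [[282.3, 174.4], [277.2, 177.0], [272.0, 179.7]]
0.113 [[282.6, 169.9], [277.5, 172.4], [272.2, 175.0]]
0.159 [[283.2, 158.1], [278.0, 160.5], [272.7, 162.9]]
```

servo_tool(plan=[{"xyz":[3.5,-1.8,0.4],"twist":[0,0,1]},{"xyz":[7,-3.6,0.8],"twist":[0,0,2]},{"xyz":[10.5,-5.4,1.2],"twist":[0,0,3]},{"xyz":[14,-7.3,1.6],"twist":[0,0,4]},{"xyz":[17.5,-9.1,2],"twist":[0,0,5]},{"xyz":[21,-11,2.4],"twist":[0,0,6]},{"xyz":[24.5,-12.8,2.8],"twist":[0,0,7]},{"xyz":[28,-14.6,3.2],"twist":[0,0,8]},{"xyz":[31.5,-16.4,3.6],"twist":[0,0,9]},{"xyz":[35,-18.2,4],"twist":[0,0,10]}])

```text
validation failed for argument at $.pl...
```

servo_tool(plan=[{"xyz":[3.4,-1.9,0.5],"twist":[0,0,1.3]},{"xyz":[3.7,-2,0.5],"twist":[0,0,1.3]},{"xyz":[3.7,-2,0.5],"twist":[0,0,1.3]},{"xyz":[3.7,-2,0.5],"twist":[0,0,1.3]}])

```text
validation failed for argument at $.pl...
```

```bash
python3 - <<'E'
from h import *
c=env.read_camera("wrist");o=env.get_obs();print(o["tool_pos"],o["tool_rot"],o["time_s"],o["force"])
im=cv2.resize(c["img"][:,:,::-1],(800,600),interpolation=cv2.INTER_CUBIC)
Rs=Ro.from_euler('z',12.1,degrees=True)
S=lambda x,y,z:Rs.apply([x,y,z])+[.533,-.2575,0]
for p in[(0,0,.113),(0,0,.159),(-.035,-.042,.006),(.035,-.042,.006),(-.035,.042,.006),(.035,.042,.006),(0,.025,.085),(0,-.025,.085)]:
    u=proj(c,S(*p),True)*1.5625;cv2.circle(im,tuple(int(a) for a in u),3,(0,0,255),1)
cv2.imwrite("pics/w1.png",im)
E
```

```text
[ 0.25777508 -0.59670287  0.40468229] [-1.79995634e+02  3.03265229e-03  2.33687768e+01] 0.45 [-0.50491378 -0.83514056  0.0087873 ]
```

View pics/w1.png

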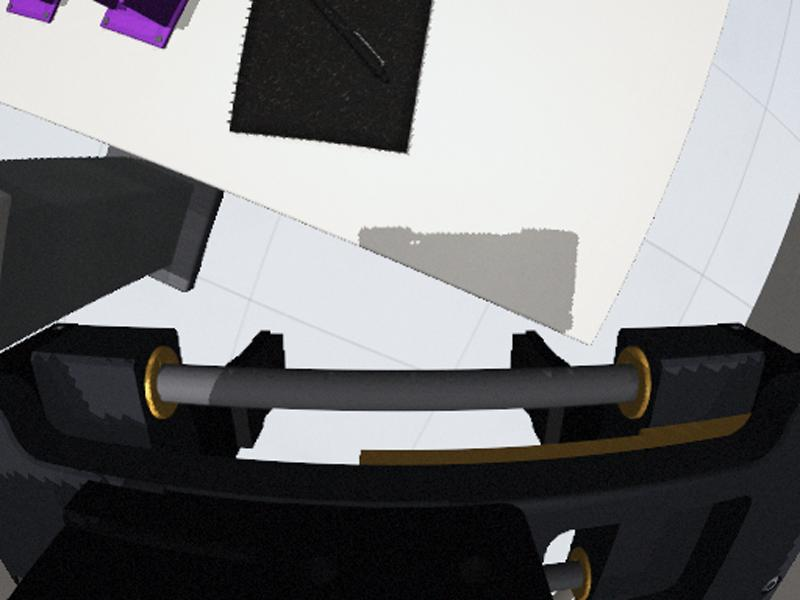

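The calls were refused because "jaw" is required in every row, so this picture only shows the start view with the fingers at (260,390) and (540,390). I'm repeating the move with jaw included.

servo_tool(plan=[{"xyz":[3.5,-1.8,0.4],"twist":[0,0,1],"jaw":0.2},{"xyz":[7,-3.6,0.8],"twist":[0,0,2],"jaw":0.2},{"xyz":[10.5,-5.4,1.2],"twist":[0,0,3],"jaw":0.2},{"xyz":[14,-7.3,1.6],"twist":[0,0,4],"jaw":0.2},{"xyz":[17.5,-9.1,2],"twist":[0,0,5],"jaw":0.2},{"xyz":[21,-11,2.4],"twist":[0,0,6],"jaw":0.2},{"xyz":[24.5,-12.8,2.8],"twist":[0,0,7],"jaw":0.2},{"xyz":[28,-14.6,3.2],"twist":[0,0,8],"jaw":0.2},{"xyz":[31.5,-16.4,3.6],"twist":[0,0,9],"jaw":0.2},{"xyz":[35,-18.2,4],"twist":[0,0,10],"jaw":0.2}])

```text
time_s: 1.28
tool_pos: [0.5077, -0.2892, 0.365]
tool_rot: [180.0, -0.0, 13.3]
force: [0.4, 0.1, 0.8]
grip_width: 0.0698
grasp_force: 0.0
```

servo_tool(plan=[{"xyz":[3.4,-1.9,0.5],"twist":[0,0,1.3],"jaw":0.2},{"xyz":[3.7,-2,0.5],"twist":[0,0,1.3],"jaw":0.2},{"xyz":[3.7,-2,0.5],"twist":[0,0,1.3],"jaw":0.2},{"xyz":[3.7,-2,0.5],"twist":[0,0,1.3],"jaw":0.2}])

```text
time_s: 1.62
tool_pos: [0.5381, -0.2631, 0.3596]
tool_rot: [180.0, 0.1, 12.1]
force: [-0.3, -0.2, -0.4]
grip_width: 0.0697
grasp_force: 0.0
```

```bash
python3 - <<'E'
from h import *
c=env.read_camera("wrist");o=env.get_obs();print(o["tool_pos"],o["tool_rot"],o["time_s"],o["force"],o["grip_width"])
im=cv2.resize(c["img"][:,:,::-1],(800,600),interpolation=cv2.INTER_CUBIC)
Rs=Ro.from_euler('z',12.1,degrees=True)
S=lambda x,y,z:Rs.apply([x,y,z])+[.533,-.2575,0]
for p in[(0,0,.159),(-.035,-.042,.006),(.035,-.042,.006),(-.035,.042,.006),(.035,.042,.006),(.009,.031,.085),(.009,-.031,.085)]:
    u=proj(c,S(*p),True)*1.5625;cv2.circle(im,tuple(int(a) for a in u),3,(0,0,255),1)
cv2.imwrite("pics/w1.png",im)
E
```

```text
[ 0.53748423 -0.26422883  0.35975345] [1.79948451e+02 5.47030944e-02 1.19697452e+01] 1.6667 [-0.62558277  0.0489918  -0.24734358] 0.06931626409533696
```

View pics/w1.png

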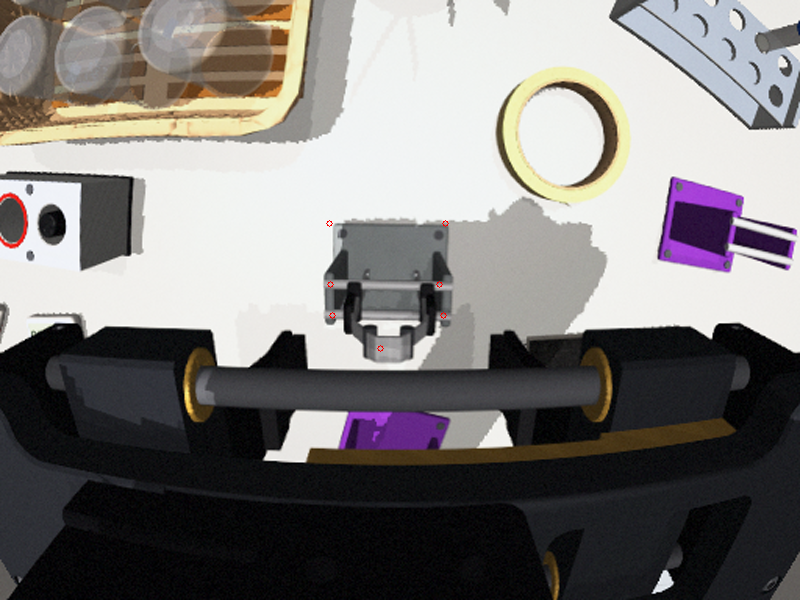

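The grey stand with the tongs sits in the middle, with the bow at (387,347) and the plates at (330..450, 285). It is about 2 mm further right (y-) than I estimated, and the plates end at rail level. The purple stands are well clear, so I'm descending with this correction.

```bash
python3 - <<'E'
from h import *
print(env.get_obs()["tool_pos"]); print(delta([.5335,-.2597,.278],[180,0,12.1]))
E
```

```text
[ 0.53748423 -0.26422883  0.35975345]
(array([-0.29, -0.53,  8.18]), array([ 0.05,  0.05, -0.13]))
```

servo_tool(plan=[{"xyz":[-0.3,-0.5,1],"twist":[0,0,0],"jaw":0.2},{"xyz":[-0.3,-0.5,2.5],"twist":[0,0,0],"jaw":0.2},{"xyz":[-0.3,-0.5,4],"twist":[0,0,0],"jaw":0.2},{"xyz":[-0.3,-0.5,4.5],"twist":[0,0,0],"jaw":0.2},{"xyz":[-0.3,-0.5,4.5],"twist":[0,0,0],"jaw":0.2},{"xyz":[-0.3,-0.5,4.5],"twist":[0,0,0],"jaw":0.2},{"xyz":[-0.3,-0.5,4.5],"twist":[0,0,0],"jaw":0.2}])

```text
time_s: 2.25
tool_pos: [0.5343, -0.2594, 0.3159]
tool_rot: [179.9, -0.1, 12.0]
force: [0.5, -0.4, -1.2]
grip_width: 0.0702
grasp_force: 0.0
```

```bash
python3 - <<'E'
from h import *
o=env.get_obs();print(o["tool_pos"],o["tool_rot"]); print(delta([.5335,-.2597,.278],[180,0,12.1]))
E
```

```text
[ 0.53428959 -0.25937399  0.31585552] [ 1.79927768e+02 -6.72930201e-02  1.19988450e+01]
(array([-0.09,  0.01,  3.79]), array([ 0.07, -0.07, -0.1 ]))
```

servo_tool(plan=[{"xyz":[-0.1,0,1.2],"twist":[0,0,0],"jaw":0.2},{"xyz":[-0.1,0,2.4],"twist":[0,0,0],"jaw":0.2},{"xyz":[-0.1,0,3.2],"twist":[0,0,0],"jaw":0.2},{"xyz":[-0.1,0,3.8],"twist":[0,0,0],"jaw":0.2},{"xyz":[-0.1,0,3.8],"twist":[0,0,0],"jaw":0.2},{"xyz":[-0.1,0,3.8],"twist":[0,0,0],"jaw":0.2}])

```text
time_s: 2.75
tool_pos: [0.5332, -0.2586, 0.276]
tool_rot: [-180.0, 0.1, 12.1]
force: [-0.2, -0.5, -0.4]
grip_width: 0.0696
grasp_force: 0.0
```

servo_tool(newtons=15, plan=[{"xyz":[0,0,0],"twist":[0,0,0],"jaw":0.42},{"xyz":[0,0,0],"twist":[0,0,0],"jaw":0.43},{"xyz":[0,0,0],"twist":[0,0,0],"jaw":0.46},{"xyz":[0,0,0],"twist":[0,0,0],"jaw":0.48},{"xyz":[0,0,0],"twist":[0,0,0],"jaw":0.49},{"xyz":[0,0,0],"twist":[0,0,0],"jaw":0.494},{"xyz":[0,0,0],"twist":[0,0,0],"jaw":0.494},{"xyz":[0,0,0],"twist":[0,0,0],"jaw":0.494}])

```text
time_s: 3.42
tool_pos: [0.5334, -0.2589, 0.2771]
tool_rot: [180.0, -0.0, 12.1]
force: [0.3, 0.2, 1.4]
grip_width: 0.0446
grasp_force: 6.0
```

servo_tool(plan=[{"xyz":[0,0,-0.5],"twist":[0,0,0],"jaw":0.494},{"xyz":[0,0,-1.5],"twist":[0,0,0],"jaw":0.494},{"xyz":[0,0,-3],"twist":[0,0,0],"jaw":0.494},{"xyz":[0,0,-5],"twist":[0,0,0],"jaw":0.494},{"xyz":[0,0,-7],"twist":[0,0,0],"jaw":0.494},{"xyz":[0,0,-9],"twist":[0,0,0],"jaw":0.494},{"xyz":[0,0,-11],"twist":[0,0,0],"jaw":0.494},{"xyz":[0,0,-12],"twist":[0,0,0],"jaw":0.494},{"xyz":[0,0,-12],"twist":[0,0,0],"jaw":0.494},{"xyz":[0,0,-12],"twist":[0,0,0],"jaw":0.494}])

```text
time_s: 4.25
tool_pos: [0.5333, -0.2587, 0.3969]
tool_rot: [180.0, -0.0, 12.1]
force: [0.2, -0.2, -2.6]
grip_width: 0.0442
grasp_force: 5.4
```

```bash
python3 - <<'E'
from h import *
o=env.get_obs();print(o["tool_pos"],o["tool_rot"],o["grip_width"],o["grasp_force"],o["force"]); print(delta([.5283,.0358,.38],[180,0,3.6]))
E
```

```text
[ 0.53325904 -0.25868023  0.39693109] [ 1.79972206e+02 -2.30930626e-02  1.20679257e+01] 0.044163345116559255 5.430289059877396 [ 0.21099602 -0.18009879 -2.61167786]
(array([  5.67, -28.9 ,   1.68]), array([ 0.03, -0.03,  8.47]))
```

servo_tool(plan=[{"xyz":[0.3,-1.5,0],"twist":[0,0,0.5],"jaw":0.494},{"xyz":[1,-5,0],"twist":[0,0,1.5],"jaw":0.494},{"xyz":[1.7,-8.7,0],"twist":[0,0,2.5],"jaw":0.494},{"xyz":[2.5,-12.6,0],"twist":[0,0,3.7],"jaw":0.494},{"xyz":[3.3,-16.6,0],"twist":[0,0,4.9],"jaw":0.494},{"xyz":[4,-20.4,0],"twist":[0,0,6],"jaw":0.494},{"xyz":[4.7,-24,0.5],"twist":[0,0,7],"jaw":0.494},{"xyz":[5.3,-27,1],"twist":[0,0,8],"jaw":0.494},{"xyz":[5.6,-28.5,1.5],"twist":[0,0,8.4],"jaw":0.494},{"xyz":[5.7,-28.9,1.7],"twist":[0,0,8.5],"jaw":0.494}])

```text
time_s: 5.08
tool_pos: [0.5274, 0.0399, 0.3776]
tool_rot: [-179.9, 0.2, 3.9]
force: [0.7, 0.2, -1.2]
grip_width: 0.044
grasp_force: 5.4
```

servo_tool(plan=[{"xyz":[0,0,0],"twist":[0,0,0],"jaw":0.494},{"xyz":[0,0,0],"twist":[0,0,0],"jaw":0.494},{"xyz":[0,0,0],"twist":[0,0,0],"jaw":0.494}])

```text
time_s: 5.33
tool_pos: [0.5288, 0.0336, 0.3794]
tool_rot: [180.0, 0.0, 3.4]
force: [-0.1, -1.1, -1.0]
grip_width: 0.0441
grasp_force: 5.4
```

```bash
python3 - <<'E'
from h import *
c=env.read_camera("wrist");o=env.get_obs();print(o["tool_pos"],o["tool_rot"],o["time_s"],o["grip_width"],o["grasp_force"])
im=c["img"][:,:,::-1][90:270,134:374]
cv2.imwrite("pics/w2.png",cv2.resize(im,(800,600),interpolation=cv2.INTER_CUBIC))
K=c["camera_matrix"]
R=Ro.from_euler('xyz',o["tool_rot"],degrees=True)
for p in [(0,.0115,.262),(0,-.0115,.262),(0,.015,.262),(0,-.015,.262)]:
    u=proj(c,R.apply(p)+o["tool_pos"],True);print(((u-[134,90])*3.3333).round(0))
for z in(.07,.016):print(z,((proj(c,[.5283,.0378,z],True)-[134,90])*3.3333).round(0))
E
```

```text
[0.5288784  0.0335902  0.37958893] [1.79962412e+02 1.79310026e-02 3.38061485e+00] 5.3833 0.04421314474317183 5.428609773516655
[445. 340.]
[354. 340.]
[459. 340.]
[340. 340.]
0.07 [385. 297.]
0.016 [387. 262.]
```

View pics/w2.png

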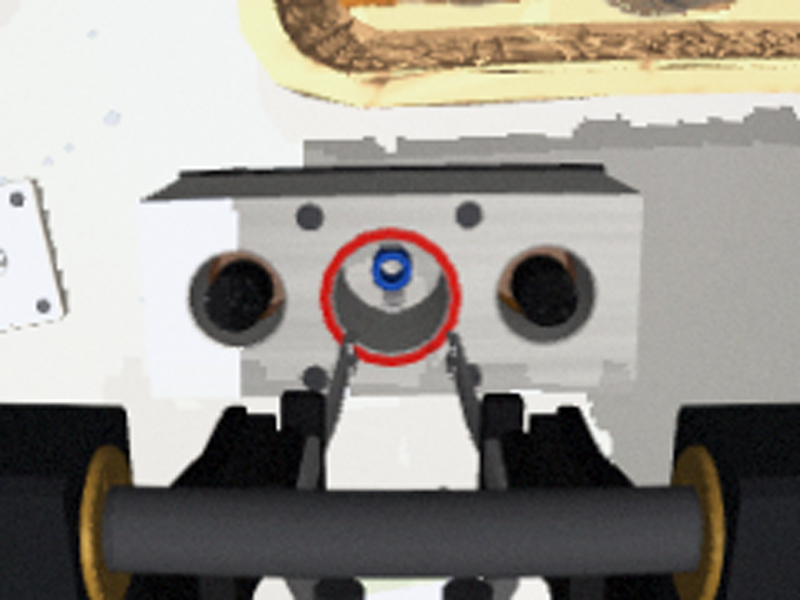

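Ring centre is at (391,297), the spacer at (391,268), and the tips at (347,343) and (455,343). The tips are held centred, and the ring is about 2 mm further to y- than I estimated. Next I get the numbers from these pixels.

```bash
python3 - <<'E'
from h import *
c=env.read_camera("wrist")
N=lambda u,v:(134+u/3.3333,90+v/3.3333)
P=lambda u,v,z=.07:onz(c,*N(u,v),z,True)
yaw=lambda d:np.degrees(np.arctan2(d[1],d[0]))-90
print("ring",P(391,297),"spacer",P(391,268,.032))
for a,b in[((237,298),(546,291)),((310,216),(469,213)),((143,198),(640,192))]:print((P(*a)+P(*b))/2,yaw(P(*a)-P(*b)))
print(delta([.5283,.0360,.342],[180,0,3.9]),env.get_obs()["tool_pos"])
E
```

```text
ring [0.5286254  0.03604732 0.07      ] spacer [0.52959387 0.03641039 0.032     ]
[0.52945502 0.03604193 0.07      ] 4.67450432635566
[0.55357374 0.03793085 0.07      ] 4.4060038245233955
[0.5600975  0.03787638 0.07      ] 4.011842886289813
(array([-0.05, -0.22,  3.77]), array([ 0.03,  0.  , -0.51])) [0.52889526 0.03383739 0.37973506]
```

servo_tool(plan=[{"xyz":[0,-0.2,1],"twist":[0,0,-0.4],"jaw":0.494},{"xyz":[0,-0.2,2],"twist":[0,0,-0.8],"jaw":0.494},{"xyz":[0,-0.2,3],"twist":[0,0,-0.8],"jaw":0.494},{"xyz":[0,-0.2,3.8],"twist":[0,0,-0.8],"jaw":0.494},{"xyz":[0,-0.2,3.8],"twist":[0,0,-0.8],"jaw":0.494},{"xyz":[0,-0.2,3.8],"twist":[0,0,-0.8],"jaw":0.494},{"xyz":[0,-0.2,3.8],"twist":[0,0,-0.8],"jaw":0.494}])

```text
time_s: 6.02
tool_pos: [0.5286, 0.0378, 0.3418]
tool_rot: [180.0, -0.0, 4.4]
force: [0.2, -0.3, 0.4]
grip_width: 0.0439
grasp_force: 5.4
```

```bash
python3 - <<'E'
from h import *
c=env.read_camera("wrist");o=env.get_obs();print(o["tool_pos"],o["tool_rot"],o["time_s"],o["grip_width"],o["grasp_force"])
im=c["img"][:,:,::-1][105:225,174:334]
im=cv2.resize(im,(800,600),interpolation=cv2.INTER_CUBIC)
cv2.imwrite("pics/w3.png",im)
q=lambda X:((proj(c,X,True)-[174,105])*5).round(0)
R=Ro.from_euler('xyz',o["tool_rot"],degrees=True)
for p in [(0,.0115,.262),(0,-.0115,.262)]:print("tip",q(R.apply(p)+o["tool_pos"]))
for z in(.07,.032):print(z,q([.529,.0361,z]))
E
```

```text
[0.52873005 0.03784985 0.34214079] [ 1.79994178e+02 -4.53520756e-02  4.37088265e+00] 6.0667 0.04424251009400865 5.428443476557732
tip [468. 435.]
tip [332. 435.]
0.07 [410. 419.]
0.032 [409. 369.]
```

View pics/w3.png

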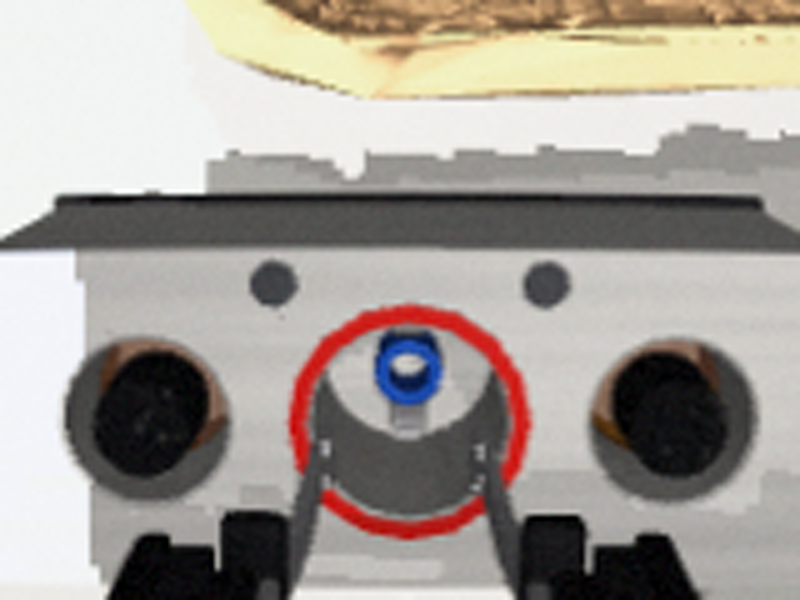

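```bash
python3 - <<'E'
from h import *
c=env.read_camera("wrist");o=env.get_obs()
x0,y0,s=226,175,10
im=cv2.resize(c["img"][:,:,::-1][y0:y0+45,x0:x0+60],(800,600),interpolation=cv2.INTER_NEAREST);s=800/60
im=np.clip(im.astype(float)*1.3,0,255).astype(np.uint8)
R=Ro.from_euler('xyz',o["tool_rot"],degrees=True)
q=lambda p:tuple(int(a) for a in (proj(c,R.apply(p)+o["tool_pos"],True)-[x0,y0]+.5)*s)
for sg in(1,-1):
    f=[(x,sg*y,.262) for x,y in((-.004,.0115),(.004,.0115),(.004,.0147),(-.004,.0147))]
    t=[(x,sg*(abs(y)+.0012),.248) for x,y,_ in f]
    for L,col in((f,(0,0,255)),(t,(0,255,0))):
        cv2.polylines(im,[np.array([q(p) for p in L])],True,col,1)
    print([q(p) for p in f],[q(p) for p in t])
cv2.imwrite("pics/w4.png",im)
E
```

```text
[(560, 295), (562, 173), (613, 173), (611, 294)] [(591, 362), (593, 234), (646, 234), (644, 361)]
[(198, 295), (197, 173), (146, 173), (148, 295)] [(168, 362), (166, 234), (112, 234), (115, 362)]
```

View pics/w4.png

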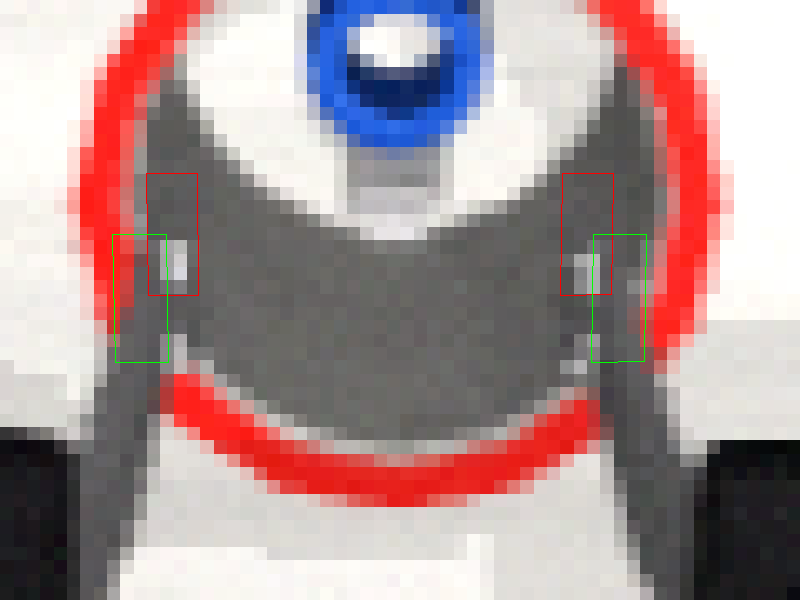

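The arms are hard to tell from the dark pocket wall, but highlights at (172,265) and (587,270) suggest the tips sit about 2 mm toward x- in the hand. I'll shift so the tips stand over the pale block face for a clean silhouette.

servo_tool(plan=[{"xyz":[0,0,-0.8],"twist":[0,0,0],"jaw":0.494},{"xyz":[-1.2,0,-1],"twist":[0,0,0],"jaw":0.494},{"xyz":[-2.4,0,-1],"twist":[0,0,0],"jaw":0.494},{"xyz":[-2.4,0,-1],"twist":[0,0,0],"jaw":0.494},{"xyz":[-2.4,0,-1],"twist":[0,0,0],"jaw":0.494},{"xyz":[-2.4,0,-1],"twist":[0,0,0],"jaw":0.494}])

```text
time_s: 6.62
tool_pos: [0.5051, 0.0359, 0.3524]
tool_rot: [180.0, -0.1, 4.4]
force: [0.7, -0.9, 0.2]
grip_width: 0.0444
grasp_force: 5.4
```

```bash
python3 - <<'E'
from h import *
c=env.read_camera("wrist");o=env.get_obs();print(o["tool_pos"],o["tool_rot"])
g=cv2.cvtColor(c["img"],cv2.COLOR_RGB2GRAY)
print("cols",234,"..",248,"and 265..279")
for r in range(184,212):print(r,*["%3d"%v for v in g[r,230:248]],"|",*["%3d"%v for v in g[r,262:280]])
x0,y0=214,165;s=800/80
im=cv2.resize(c["img"][:,:,::-1][y0:y0+60,x0:x0+80],(800,600),interpolation=cv2.INTER_NEAREST)
R=Ro.from_euler('xyz',o["tool_rot"],degrees=True)
q=lambda p:tuple(int(a) for a in (proj(c,R.apply(p)+o["tool_pos"],True)-[x0,y0]+.5)*s)
for sg in(1,-1):
    f=[(x,sg*y,.262) for x,y in((-.004,.0115),(.004,.0115),(.004,.0147),(-.004,.0147))]
    t=[(x,sg*(abs(y)+.0012),.248) for x,y,_ in f]
    for L,col in((f,(0,0,255)),(t,(0,255,0))):
        cv2.polylines(im,[np.array([q(p) for p in L])],True,col,1)
cv2.imwrite("pics/w5.png",im)
E
```

```text
[0.50511635 0.0359435  0.35220714] [ 1.79994364e+02 -6.63703015e-02  4.36198023e+00]
cols 234 .. 248 and 265..279
184 110 135 166 188 191 188 189 187 187 188 188 189 190 191 192 191 189 188 | 187 186 186 189 192 194 192 193 192 191 193 191 189 193 191 193 191 165
185  70  71  99 154 188 192 189 190 190 192 188 189 191 189 191 189 192 188 | 189 192 189 190 190 194 194 191 189 191 190 193 190 192 190 164 102  79
186  68  65  70 111 178 191 192 190 188 191 191 192 191 191 192 190 194 194 | 193 196 192 192 193 192 191 191 192 193 194 191 195 195 180 126  65  71
187  66  66  68  84 143 191 191 191 192 193 190 192 192 191 193 194 192 194 | 192 192 192 192 195 194 194 192 193 194 195 195 195 196 161  79  64  67
188  70  63  69  85 149 194 193 192 192 183 176 193 194 191 194 191 196 195 | 196 196 196 197 198 196 197 196 197 196 197 198 198 198 168  86  69  72
189  66  65  66  81 139 193 193 176 128 105  91 139 193 192 195 193 193 194 | 195 197 191 175 187 179 129 129 169 179 195 198 198 196 170 105  66  69
190  66  69  65 103 159 191 179 129  78  71  84 139 193 190 197 193 193 192 | 199 191 
[... 2513 characters left out ...]
36 236 236 236 236 236 235 | 236 235 236 237 237 237 237 236 217 124  52  60  70  64 144 221 236 237
208  60 125 106  71  72  65  78 170 237 236 236 236 236 236 237 236 235 236 | 235 235 236 236 236 235 236 236 226 160  54  63  70  65 115 209 207  94
209  36  76  68  68  73  65  80 169 236 236 236 236 237 236 235 236 236 236 | 236 236 235 236 236 236 236 236 236 199  56  57  58  65  61 133 140   9
210  16  34  69  73  73  65 123 218 236 235 237 236 235 237 235 236 236 236 | 237 236 236 237 236 236 235 235 235 205  87  60  68  63  66  74  61  12
211  16  34  70  73  64  66 131 228 243 242 242 243 243 243 243 242 242 243 | 236 236 236 234 237 235 235 236 236 216 121  55  55  63  66  58  32  17
```

View pics/w5.png

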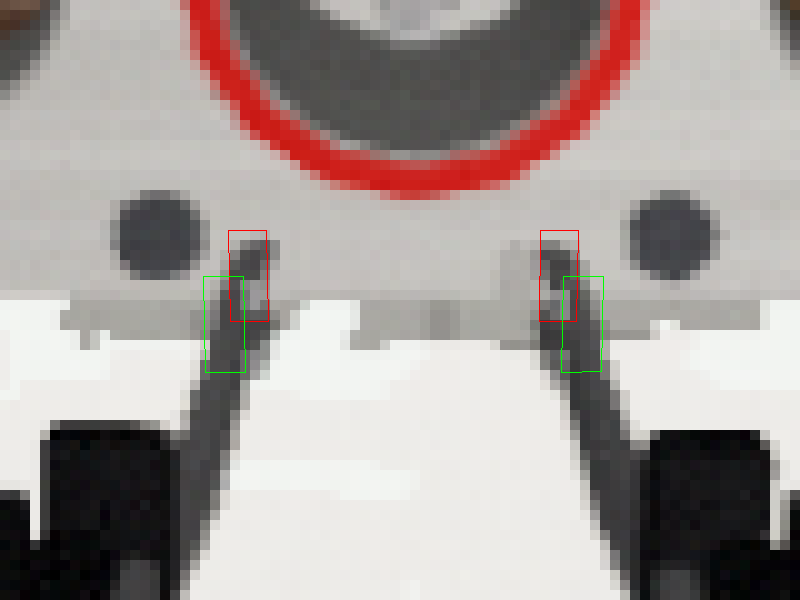

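The silhouette is clean, with tip ends at (255,240) and (555,240). The tongs are centred in y and sit about 0.7 mm toward x- in the hand, so I'm correcting for that and aligning over the pocket.

```bash
python3 - <<'E'
from h import *
print(delta([.5295,.0361,.342],[180,0,4.2]))
E
```

```text
(array([2.43, 0.17, 1.02]), array([ 0.01, -0.07,  0.16]))
```

servo_tool(plan=[{"xyz":[1.2,0.1,0],"twist":[0,0,0.1],"jaw":0.494},{"xyz":[2.4,0.17,0.4],"twist":[0,0,0.2],"jaw":0.494},{"xyz":[2.43,0.17,1],"twist":[0,0,0.2],"jaw":0.494},{"xyz":[2.43,0.17,1],"twist":[0,0,0.2],"jaw":0.494},{"xyz":[2.43,0.17,1],"twist":[0,0,0.2],"jaw":0.494},{"xyz":[2.43,0.17,1],"twist":[0,0,0.2],"jaw":0.494},{"xyz":[2.43,0.17,1],"twist":[0,0,0.2],"jaw":0.494}])

```text
time_s: 7.25
tool_pos: [0.5286, 0.0362, 0.3419]
tool_rot: [180.0, 0.0, 4.2]
force: [0.3, -0.5, -1.2]
grip_width: 0.0442
grasp_force: 5.4
```

```bash
python3 - <<'E'
from h import *
c=env.read_camera("wrist");o=env.get_obs();print(o["tool_pos"],o["tool_rot"],o["grip_width"])
h=c["img"].astype(int);m=(h[...,0]>150)&(h[...,1]<90)&(h[...,2]<90);m[:, :150]=0;m[:,360:]=0
v,u=np.nonzero(m);print("red bbox mid",(u.min()+u.max())/2,(v.min()+v.max())/2,u.ptp() if hasattr(u,'ptp') else np.ptp(u))
b=(h[...,2]>130)&(h[...,0]<90)&(h[...,1]<140);b[:,:200]=0;b[:,320:]=0;b[:150]=0;b[210:]=0
vb,ub=np.nonzero(b);print("blue",ub.min(),ub.max(),vb.min(),vb.max())
print("pred ring",proj(c,[.5288,.0361,.07],True),"spacer top",proj(c,[.5288,.0361,.032],True))
print(onz(c,(u.min()+u.max())/2,(v.min()+v.max())/2,.07,True),onz(c,(ub.min()+ub.max())/2,(vb.min()+vb.max())/2,.032,True))
print(delta([.5295,.0361,.2805],[180,0,4.2]))
E
```

```text
[0.52871974 0.03617276 0.34202211] [ 1.79980947e+02 -1.92179492e-02  4.17207002e+00] 0.044450124956753684
red bbox mid 253.5 140.0 47
blue 247 260 173 185
pred ring [253.9553954  188.89472541] spacer top [253.94539806 178.8810028 ]
[0.57146353 0.03958335 0.07      ] [0.52864601 0.03653482 0.032     ]
(array([0.08, 0.01, 6.15]), array([ 0.02, -0.02, -0.03]))
```

servo_tool(plan=[{"xyz":[0.08,0,0.3],"twist":[0,0,0],"jaw":0.494},{"xyz":[0.08,0,0.8],"twist":[0,0,0],"jaw":0.494},{"xyz":[0.08,0,1.4],"twist":[0,0,0],"jaw":0.494},{"xyz":[0.08,0,2],"twist":[0,0,0],"jaw":0.494},{"xyz":[0.08,0,2.6],"twist":[0,0,0],"jaw":0.494},{"xyz":[0.08,0,3.2],"twist":[0,0,0],"jaw":0.494},{"xyz":[0.08,0,3.8],"twist":[0,0,0],"jaw":0.494},{"xyz":[0.08,0,4],"twist":[0,0,0],"jaw":0.494},{"xyz":[0.08,0,4],"twist":[0,0,0],"jaw":0.494},{"xyz":[0.08,0,4],"twist":[0,0,0],"jaw":0.494}])

```text
time_s: 8.13
tool_pos: [0.5298, 0.0362, 0.3016]
tool_rot: [-180.0, 0.0, 4.2]
force: [-0.2, 0.8, -1.3]
grip_width: 0.0441
grasp_force: 5.4
```

servo_tool(plan=[{"xyz":[0,0,0.3],"twist":[0,0,0],"jaw":0.494},{"xyz":[0,0,0.7],"twist":[0,0,0],"jaw":0.494},{"xyz":[0,0,1.1],"twist":[0,0,0],"jaw":0.494},{"xyz":[0,0,1.5],"twist":[0,0,0],"jaw":0.494},{"xyz":[0,0,1.8],"twist":[0,0,0],"jaw":0.494},{"xyz":[0,0,2],"twist":[0,0,0],"jaw":0.494},{"xyz":[0,0,2.1],"twist":[0,0,0],"jaw":0.494},{"xyz":[0,0,2.1],"twist":[0,0,0],"jaw":0.494},{"xyz":[0,0,2.1],"twist":[0,0,0],"jaw":0.494}])

```text
time_s: 8.88
tool_pos: [0.5298, 0.0361, 0.2808]
tool_rot: [180.0, -0.0, 4.2]
force: [-0.1, 1.2, -1.0]
grip_width: 0.0438
grasp_force: 5.4
```

servo_tool(newtons=15, plan=[{"xyz":[0,0,0],"twist":[0,0,0],"jaw":0.5},{"xyz":[0,0,0],"twist":[0,0,0],"jaw":0.505},{"xyz":[0,0,0],"twist":[0,0,0],"jaw":0.51},{"xyz":[0,0,0],"twist":[0,0,0],"jaw":0.515},{"xyz":[0,0,0],"twist":[0,0,0],"jaw":0.52},{"xyz":[0,0,0],"twist":[0,0,0],"jaw":0.525},{"xyz":[0,0,0],"twist":[0,0,0],"jaw":0.53},{"xyz":[0,0,0],"twist":[0,0,0],"jaw":0.54},{"xyz":[0,0,0],"twist":[0,0,0],"jaw":0.55},{"xyz":[0,0,0],"twist":[0,0,0],"jaw":0.55}])

```text
time_s: 9.72
tool_pos: [0.5297, 0.0364, 0.2807]
tool_rot: [-180.0, 0.0, 4.2]
force: [-0.0, 1.0, -1.1]
grip_width: 0.0408
grasp_force: 15.0
```

servo_tool(newtons=25, plan=[{"xyz":[0,0,0],"twist":[0,0,0],"jaw":0.56},{"xyz":[0,0,0],"twist":[0,0,0],"jaw":0.57},{"xyz":[0,0,0],"twist":[0,0,0],"jaw":0.58}])

```text
time_s: 9.97
tool_pos: [0.5297, 0.0364, 0.2807]
tool_rot: [-180.0, 0.0, 4.2]
force: [-0.7, 1.5, -2.0]
grip_width: 0.0408
grasp_force: 25.0
```

servo_tool(newtons=40, plan=[{"xyz":[0,0,0],"twist":[0,0,0],"jaw":0.6},{"xyz":[0,0,0],"twist":[0,0,0],"jaw":0.65},{"xyz":[0,0,0],"twist":[0,0,0],"jaw":0.7},{"xyz":[0,0,0],"twist":[0,0,0],"jaw":0.7}])

```text
time_s: 10.3
tool_pos: [0.5297, 0.0363, 0.2807]
tool_rot: [-180.0, 0.0, 4.2]
force: [0.6, 1.8, -2.3]
grip_width: 0.0406
grasp_force: 40.0
```

servo_tool(newtons=45, plan=[{"xyz":[0,0,0],"twist":[0,0,0],"jaw":0.7},{"xyz":[0,0,-0.1],"twist":[0,0,0],"jaw":0.7},{"xyz":[0,0,-0.25],"twist":[0,0,0],"jaw":0.7},{"xyz":[0,0,-0.45],"twist":[0,0,0],"jaw":0.7},{"xyz":[0,0,-0.65],"twist":[0,0,0],"jaw":0.7},{"xyz":[0,0,-0.85],"twist":[0,0,0],"jaw":0.7},{"xyz":[0,0,-1.05],"twist":[0,0,0],"jaw":0.7},{"xyz":[0,0,-1.25],"twist":[0,0,0],"jaw":0.7},{"xyz":[0,0,-1.45],"twist":[0,0,0],"jaw":0.7},{"xyz":[0,0,-1.65],"twist":[0,0,0],"jaw":0.7}])

```text
time_s: 11.13
tool_pos: [0.5302, 0.0361, 0.2984]
tool_rot: [180.0, -0.1, 4.2]
force: [0.9, 0.4, -0.5]
grip_width: 0.0402
grasp_force: 45.0
```

servo_tool(plan=[{"xyz":[0,0,-0.2],"twist":[0,0,0],"jaw":0.7},{"xyz":[0,0,-0.5],"twist":[0,0,0],"jaw":0.7},{"xyz":[0,0,-1],"twist":[0,0,0],"jaw":0.7},{"xyz":[0,0,-1.7],"twist":[0,0,0],"jaw":0.7},{"xyz":[0,0,-2.5],"twist":[0,0,0],"jaw":0.7},{"xyz":[0,0,-3.5],"twist":[0,0,0],"jaw":0.7},{"xyz":[0,0,-4.7],"twist":[0,0,0],"jaw":0.7},{"xyz":[0,0,-6],"twist":[0,0,0],"jaw":0.7},{"xyz":[0,0,-6.5],"twist":[0,0,0],"jaw":0.7},{"xyz":[0,0,-6.5],"twist":[0,0,0],"jaw":0.7}])

```text
time_s: 11.97
tool_pos: [0.5303, 0.0363, 0.3645]
tool_rot: [180.0, -0.2, 4.2]
force: [-0.6, -0.3, -0.9]
grip_width: 0.0403
grasp_force: 45.0
```

```bash
cat >> h.py <<'E'
def blue(c,x0=200,x1=320,y0=130,y1=215):
    h=c["img"].astype(int);b=(h[...,2]>110)&(h[...,2]>1.6*h[...,0])&(h[...,2]>1.3*h[...,1])
    k=np.zeros_like(b);k[y0:y1,x0:x1]=b[y0:y1,x0:x1];v,u=np.nonzero(k);return (u.min(),u.max(),v.min(),v.max(),len(u)) if len(u) else None
E
python3 - <<'E'
from h import *
c=env.read_camera("wrist");o=env.get_obs();print(o["tool_pos"],o["grip_width"],o["grasp_force"],o["force"])
print(blue(c))
R=Ro.from_euler('xyz',o["tool_rot"],degrees=True)
for d in(.2635,.2475):print(proj(c,R.apply([-.0007,0,d])+o["tool_pos"],True))
print(delta([.5178,.1895,.36],[180,0,8]))
E
```

```text
[0.52996424 0.03621449 0.36325736] 0.040087183238997834 44.99967919662595 [ 0.04263617 -0.24224265 -1.8418502 ]
(np.int64(246), np.int64(262), np.int64(190), np.int64(205), 136)
[254.01600505 193.03786369]
[254.02253622 198.52278613]
(array([ -0.1 , -15.38,   0.32]), array([ 0.03, -0.11, -3.84]))
```

servo_tool(plan=[{"xyz":[0,0,-0.5],"twist":[0,0,0],"jaw":0.7},{"xyz":[0,-0.8,-1],"twist":[0,0,-0.4],"jaw":0.7},{"xyz":[0,-2.6,-1],"twist":[0,0,-0.8],"jaw":0.7},{"xyz":[0,-5,-1],"twist":[0,0,-1.5],"jaw":0.7},{"xyz":[0,-7.6,-1],"twist":[0,0,-2],"jaw":0.7},{"xyz":[0,-10.2,-1],"twist":[0,0,-2.5],"jaw":0.7},{"xyz":[0,-12.6,-1],"twist":[0,0,-3],"jaw":0.7},{"xyz":[0,-14.5,-0.5],"twist":[0,0,-3.5],"jaw":0.7},{"xyz":[0,-15.4,0],"twist":[0,0,-3.8],"jaw":0.7},{"xyz":[0,-15.4,0.5],"twist":[0,0,-3.8],"jaw":0.7}])

```text
time_s: 12.85
tool_pos: [0.5176, 0.1927, 0.3569]
tool_rot: [-179.9, 0.0, 8.3]
force: [-0.4, -0.1, -0.4]
grip_width: 0.04
grasp_force: 45.0
```

servo_tool(plan=[{"xyz":[0,0,0.3],"twist":[0,0,0],"jaw":0.7},{"xyz":[0,0,0.6],"twist":[0,0,0],"jaw":0.7},{"xyz":[0,0,0.6],"twist":[0,0,0],"jaw":0.7},{"xyz":[0,0,0.6],"twist":[0,0,0],"jaw":0.7},{"xyz":[0,0,0.6],"twist":[0,0,0],"jaw":0.7}])

```text
time_s: 13.27
tool_pos: [0.5189, 0.1888, 0.3514]
tool_rot: [180.0, -0.0, 7.9]
force: [0.1, 0.4, -1.6]
grip_width: 0.0399
grasp_force: 45.0
```

```bash
python3 - <<'E'
from h import *
c=env.read_camera("wrist");o=env.get_obs();print(o["tool_pos"],o["tool_rot"],o["grip_width"],o["grasp_force"])
print("blue",blue(c))
x0,y0=174,90;im=cv2.resize(c["img"][:,:,::-1][y0:y0+120,x0:x0+160],(800,600),interpolation=cv2.INTER_CUBIC)
for X,col in(([.5195,.1898,.008],(0,0,255)),([.5195,.1898,.034],(0,200,0))):
    u=proj(c,X,True);print(u);cv2.circle(im,tuple(int(a) for a in (u-[x0,y0]+.5)*5),4,col,1)
cv2.imwrite("pics/w6.png",im);np.save("w6.npy",c["img"])
E
```

```text
[0.51883215 0.18906167 0.35150097] [ 1.79985331e+02 -2.75126285e-02  7.89021058e+00] 0.040005236738072554 44.999621137976646
blue (np.int64(206), np.int64(262), np.int64(172), np.int64(205), 217)
[253.01263269 171.455798  ]
[252.94524487 176.68942086]
```

View pics/w6.png

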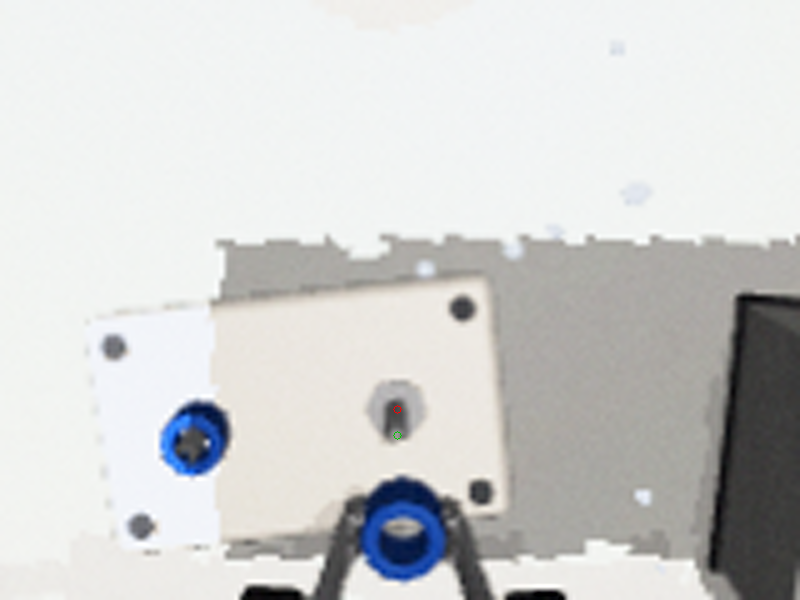

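The post foot is at (397,408) and its tip at (396,435), right on my predicted circles, so the post is at (0.5195, 0.1898). The spacer is held upright with its top ring centred at (403,535). I'll compute the final offset from that.

```bash
python3 - <<'E'
from h import *
c=env.read_camera("wrist");o=env.get_obs()
h=c["img"].astype(int);b=((h[...,2]>60)&(h[...,2]>1.6*h[...,0])).astype(np.uint8);b[:,:235]=0;b[:,275:]=0;b[:180]=0
v,u=np.nonzero(b);print("spacer px",u.min(),u.max(),v.min(),v.max())
bc=[c["R"],c["t"]]
# fit spacer x,y by silhouette bbox
zt=o["tool_pos"][2]-.2487
a=np.linspace(0,2*np.pi,72)
def box(x,y):
    P=np.array([proj(c,[x+.007*np.cos(t),y+.007*np.sin(t),z],True) for t in a for z in(zt,zt-.016)])
    return np.r_[P.min(0),P.max(0)]
from scipy.optimize import least_squares
m=np.array([u.min()-.5,v.min()-.5,u.max()+.5,v.max()+.5])
r=least_squares(lambda p:box(*p)-m,o["tool_pos"][:2]-[.001,0],diff_step=1e-4);print("spacer",r.x,"minus tool",r.x-o["tool_pos"][:2],"res",r.fun.round(2))
off=Ro.from_euler('z',o["tool_rot"][2],degrees=True)
t=np.array([.5195,.1898])-(r.x-o["tool_pos"][:2]);print("tcp target",t,delta([*t,.302],[180,0,7.9]))
E
```

```text
spacer px 246 263 186 205
spacer [0.51788481 0.18841206] minus tool [-0.00087983 -0.0008318 ] res [ 0.26 -0.87 -0.26  0.84]
tcp target [0.52037983 0.1906318 ] (array([ 0.18, -0.12,  4.95]), array([ 0.01, -0.03,  0.01]))
```

servo_tool(newtons=30, plan=[{"xyz":[0.09,-0.04,0.5],"twist":[0,0,0],"jaw":0.7},{"xyz":[0.18,-0.08,1.5],"twist":[0,0,0],"jaw":0.7},{"xyz":[0.18,-0.08,2.7],"twist":[0,0,0],"jaw":0.7},{"xyz":[0.18,-0.08,3.7],"twist":[0,0,0],"jaw":0.7},{"xyz":[0.18,-0.08,4.4],"twist":[0,0,0],"jaw":0.7},{"xyz":[0.18,-0.08,4.7],"twist":[0,0,0],"jaw":0.7},{"xyz":[0.18,-0.08,4.7],"twist":[0,0,0],"jaw":0.7},{"xyz":[0.18,-0.08,4.7],"twist":[0,0,0],"jaw":0.7},{"xyz":[0.18,-0.08,4.7],"twist":[0,0,0],"jaw":0.7}])

```text
time_s: 14.12
tool_pos: [0.5204, 0.1909, 0.3047]
tool_rot: [-180.0, -0.0, 8.0]
force: [-0.0, 1.2, 0.3]
grip_width: 0.0405
grasp_force: 30.0
```

```bash
python3 - <<'E'
from h import *
c=env.read_camera("wrist");o=env.get_obs();print(o["tool_pos"],o["force"])
print("delta",delta([.5203,.1902,.302],[180,0,7.9]))
g=cv2.cvtColor(c["img"],cv2.COLOR_RGB2GRAY);q=proj(c,[.5195,.1898,.034],True);print("tip pred",q,"foot",proj(c,[.5195,.1898,.008],True))
for r in range(176,208):print(r,*["%3d"%x for x in g[r,243:267]])
E
```

```text
[0.52046036 0.19094777 0.30482023] [-0.62028124 -0.35868938 -0.34533278]
delta (array([-0.03,  0.07,  0.28]), array([-0.01, -0.07,  0.07]))
tip pred [255.15735643 190.86387297] foot [255.05196178 183.56113327]
176 233 232 230 232 231 231 232 232 232 230 229 232 231 231 232 232 231 231 232 231 232 232 232 233
177 233 231 231 230 232 232 231 232 233 220 201 200 174 187 227 232 232 232 231 233 233 232 234 233
178 231 233 231 232 231 231 231 219 169 157 181 186 181 184 176 176 210 231 231 231 232 231 232 231
179 232 230 231 233 232 230 226 201 179 178 182 181 183 182 180 181 191 214 230 232 232 231 232 233
180 231 231 230 230 232 229 211 181 183 181 178 181 181 185 179 182 181 184 209 233 233 230 232 232
181 230 231 232 230 231 223 191 181 180 177 178 170 158 168 181 180 183 181 200 233 232 231 234 231
182 230 232 233 230 231 218 178 179 182 167 115  84  84 103 151 179 179 182 203 233 231 232 231 232
183 231 230 230 232 225 200 173 179 179 152  69  74  72  79 125 178 179 182 190 219 231 232 231 232
184 231 230 230 230 226 197 173 175 179 149  69  74  72  75 106 162 183 180 189 216 231 23
[... 1609 characters left out ...]

201 102 130 127 158 111  73  77  61  34  29  25  29  30  29  27  49  66  65  77 105 132 110  76  57
202  99 167 205 179 102  65  75  81  68  34  33  27  25  34  60  66  69  70 106 139 143 153  90  57
203 105 184 222 203 192 140  63  72  81  81  78  68  67  71  74  73  67 105 171 202 195 157  90  58
204 147 226 230 228 227 215 157  66  65  71  78  73  72  66  68  66 107 174 206 209 208 184 109  55
205 149 219 228 228 229 224 205 180 117  87  62  69  64  96 132 161 203 208 209 211 208 208 169  53
206 184 208 210 210 209 205 209 207 203 204 192 166 182 203 204 206 207 208 208 208 208 207 181  76
207 183 207 207 206 205 205 207 208 206 207 206 208 206 209 209 208 207 211 208 210 209 210 185 109
```

servo_tool(plan=[{"xyz":[-0.03,0.08,0],"twist":[0,0,0],"jaw":0.7},{"xyz":[-0.03,0.08,0],"twist":[0,0,0],"jaw":0.7},{"xyz":[-0.03,0.08,0.2],"twist":[0,0,0],"jaw":0.7},{"xyz":[-0.03,0.08,0.35],"twist":[0,0,0],"jaw":0.7},{"xyz":[-0.03,0.08,0.5],"twist":[0,0,0],"jaw":0.7},{"xyz":[-0.03,0.08,0.65],"twist":[0,0,0],"jaw":0.7},{"xyz":[-0.03,0.08,0.8],"twist":[0,0,0],"jaw":0.7},{"xyz":[-0.03,0.08,0.8],"twist":[0,0,0],"jaw":0.7}])

```text
time_s: 14.83
tool_pos: [0.5199, 0.1899, 0.2958]
tool_rot: [180.0, 0.0, 8.0]
force: [-0.1, -0.3, -0.6]
grip_width: 0.0405
grasp_force: 30.0
```

servo_tool(plan=[{"xyz":[0,0,0.2],"twist":[0,0,0],"jaw":0.7},{"xyz":[0,0,0.4],"twist":[0,0,0],"jaw":0.7},{"xyz":[0,0,0.6],"twist":[0,0,0],"jaw":0.7},{"xyz":[0,0,0.8],"twist":[0,0,0],"jaw":0.7},{"xyz":[0,0,1],"twist":[0,0,0],"jaw":0.7},{"xyz":[0,0,1.2],"twist":[0,0,0],"jaw":0.7},{"xyz":[0,0,1.4],"twist":[0,0,0],"jaw":0.7},{"xyz":[0,0,1.6],"twist":[0,0,0],"jaw":0.7},{"xyz":[0,0,1.6],"twist":[0,0,0],"jaw":0.7}])

```text
time_s: 15.58
tool_pos: [0.5199, 0.1898, 0.2797]
tool_rot: [180.0, 0.0, 8.0]
force: [-0.5, 0.8, -1.5]
grip_width: 0.0408
grasp_force: 30.0
```

servo_tool(plan=[{"xyz":[0,0,0.15],"twist":[0,0,0],"jaw":0.7},{"xyz":[0,0,0.3],"twist":[0,0,0],"jaw":0.7},{"xyz":[0,0,0.4],"twist":[0,0,0],"jaw":0.7},{"xyz":[0,0,0.5],"twist":[0,0,0],"jaw":0.7},{"xyz":[0,0,0.55],"twist":[0,0,0],"jaw":0.7},{"xyz":[0,0,0.55],"twist":[0,0,0],"jaw":0.7}])

```text
time_s: 16.08
tool_pos: [0.52, 0.1899, 0.2746]
tool_rot: [180.0, 0.0, 8.0]
force: [-0.3, 0.0, -0.9]
grip_width: 0.0404
grasp_force: 30.0
```

servo_tool(plan=[{"xyz":[0,0,0.05],"twist":[0,0,0],"jaw":0.7},{"xyz":[0,0,0.1],"twist":[0,0,0],"jaw":0.7},{"xyz":[0,0,0.15],"twist":[0,0,0],"jaw":0.7},{"xyz":[0,0,0.15],"twist":[0,0,0],"jaw":0.7}])

```text
time_s: 16.42
tool_pos: [0.52, 0.1899, 0.2731]
tool_rot: [180.0, 0.0, 8.0]
force: [-0.7, -0.6, -0.9]
grip_width: 0.0406
grasp_force: 30.0
```

servo_tool(newtons=15, plan=[{"xyz":[0,0,0],"twist":[0,0,0],"jaw":0.55},{"xyz":[0,0,0],"twist":[0,0,0],"jaw":0.53},{"xyz":[0,0,0],"twist":[0,0,0],"jaw":0.52},{"xyz":[0,0,0],"twist":[0,0,0],"jaw":0.51},{"xyz":[0,0,0],"twist":[0,0,0],"jaw":0.5},{"xyz":[0,0,0],"twist":[0,0,0],"jaw":0.494},{"xyz":[0,0,0],"twist":[0,0,0],"jaw":0.494},{"xyz":[0,0,0],"twist":[0,0,0],"jaw":0.494}])

```text
time_s: 17.08
tool_pos: [0.52, 0.1899, 0.2732]
tool_rot: [180.0, 0.0, 8.0]
force: [-0.2, -0.5, -0.7]
grip_width: 0.0441
grasp_force: 5.5
```

```bash
python3 - <<'E'
from h import *
c=env.read_camera("wrist");o=env.get_obs();print(o["tool_pos"],o["grip_width"],o["grasp_force"],o["force"])
h=c["img"].astype(int);b=(h[...,2]>60)&(h[...,2]>1.6*h[...,0]);b[:,:235]=0;b[:,275:]=0;b[:170]=0
v,u=np.nonzero(b);print("spacer px",u.min(),u.max(),v.min(),v.max())
a=np.linspace(0,6.28,72)
for zb in(.008,.011,.014):
    P=np.array([proj(c,[.5195+.007*np.cos(t),.1898+.007*np.sin(t),z],True) for t in a for z in(zb,zb+.016)]);print(zb,P.min(0),P.max(0))
E
```

```text
[0.52002619 0.18993441 0.27320501] 0.04412906381413274 5.4847269505262375 [-0.10887465  0.84345122 -0.94356056]
spacer px 246 262 186 205
0.008 [245.30234918 183.77238339] [262.75211735 205.42232328]
0.011 [245.19718711 184.65485392] [262.86028066 206.60897004]
0.014 [245.08950722 185.55814765] [262.97103734 207.82432582]
```

servo_tool(plan=[{"xyz":[0,0,-0.3],"twist":[0,0,0],"jaw":0.494},{"xyz":[0,0,-0.8],"twist":[0,0,0],"jaw":0.494},{"xyz":[0,0,-1.5],"twist":[0,0,0],"jaw":0.494},{"xyz":[0,0,-2.5],"twist":[0,0,0],"jaw":0.494},{"xyz":[0,0,-4],"twist":[0,0,0],"jaw":0.494},{"xyz":[0,0,-6],"twist":[0,0,0],"jaw":0.494},{"xyz":[0,0,-8.5],"twist":[0,0,0],"jaw":0.494},{"xyz":[0,0,-11],"twist":[0,0,0],"jaw":0.494},{"xyz":[0,0,-13],"twist":[0,0,0],"jaw":0.494},{"xyz":[0,0,-13],"twist":[0,0,0],"jaw":0.494}])

```text
time_s: 17.97
tool_pos: [0.5209, 0.191, 0.4091]
tool_rot: [-180.0, -0.5, 8.0]
force: [1.0, 0.3, 0.5]
grip_width: 0.0443
grasp_force: 5.4
```

```bash
python3 - <<'E'
from h import *
c=env.read_camera("wrist");o=env.get_obs();print(o["tool_pos"],o["grip_width"],o["grasp_force"])
h=c["img"].astype(int);b=(h[...,2]>60)&(h[...,2]>1.6*h[...,0]);b[:170]=b[:170];b[:,:236]=0;b[:,275:]=0;b[:120]=0;b[220:]=0
v,u=np.nonzero(b);print("spacer px",u.min(),u.max(),v.min(),v.max())
a=np.linspace(0,6.28,72)
P=np.array([proj(c,[.5195+.007*np.cos(t),.1898+.007*np.sin(t),z],True) for t in a for z in(.008,.024)]);print(P.min(0),P.max(0))
print(delta([.5334,-.2587,.40],[180,0,12.1]))
E
```

```text
[0.52050776 0.19059374 0.40658123] 0.04393269874920359 5.43021060526371
spacer px 250 260 163 174
[249.38795055 161.47214431] [260.5943701  174.57672196]
(array([-4.96, 44.67,  0.61]), array([-0.01, -0.35, -4.13]))
```

servo_tool(plan=[{"xyz":[-0.1,1.2,0],"twist":[0,0,-0.2],"jaw":0.494},{"xyz":[-0.5,4.5,0],"twist":[0,0,-0.5],"jaw":0.494},{"xyz":[-0.9,8.2,0],"twist":[0,0,-0.9],"jaw":0.494},{"xyz":[-1.3,12,0],"twist":[0,0,-1.2],"jaw":0.494},{"xyz":[-1.8,15.8,0],"twist":[0,0,-1.6],"jaw":0.494},{"xyz":[-2.2,19.6,0],"twist":[0,0,-2],"jaw":0.494},{"xyz":[-2.6,23.4,0],"twist":[0,0,-2.3],"jaw":0.494},{"xyz":[-3,27.2,0],"twist":[0,0,-2.7],"jaw":0.494},{"xyz":[-3.4,31,0],"twist":[0,0,-3],"jaw":0.494},{"xyz":[-3.8,34.6,0],"twist":[0,0,-3.3],"jaw":0.494}])

```text
time_s: 18.85
tool_pos: [0.5296, -0.1602, 0.4023]
tool_rot: [-180.0, 0.1, 11.2]
force: [0.3, -0.4, -1.3]
grip_width: 0.0442
grasp_force: 5.4
```

servo_tool(plan=[{"xyz":[-0.4,3.5,0],"twist":[0,0,-0.3],"jaw":0.494},{"xyz":[-0.7,6.5,0.2],"twist":[0,0,-0.5],"jaw":0.494},{"xyz":[-0.9,8.8,0.4],"twist":[0,0,-0.8],"jaw":0.494},{"xyz":[-1.1,10,0.6],"twist":[0,0,-0.8],"jaw":0.494},{"xyz":[-1.1,10,0.6],"twist":[0,0,-0.8],"jaw":0.494},{"xyz":[-1.1,10,0.6],"twist":[0,0,-0.8],"jaw":0.494},{"xyz":[-1.1,10,0.6],"twist":[0,0,-0.8],"jaw":0.494},{"xyz":[-1.1,10,0.6],"twist":[0,0,-0.8],"jaw":0.494}])

```text
time_s: 19.52
tool_pos: [0.5396, -0.2557, 0.3975]
tool_rot: [-180.0, -0.0, 12.3]
force: [-0.0, 0.4, -0.1]
grip_width: 0.0441
grasp_force: 5.4
```

```bash
python3 - <<'E'
from h import *
o=env.get_obs();print(o["tool_pos"],o["tool_rot"],o["grip_width"],o["grasp_force"])
print(delta([.5333,-.2588,.35],[180,0,12.1]))
E
```

```text
[ 0.53959091 -0.25573445  0.39750053] [-1.79966166e+02 -2.72411594e-02  1.22590202e+01] 0.04406600164341009 5.428618490695953
(array([-0.68,  0.17,  4.75]), array([-0.03, -0.03,  0.16]))
```

servo_tool(plan=[{"xyz":[-0.3,0.1,0.3],"twist":[0,0,0.1],"jaw":0.494},{"xyz":[-0.68,0.17,1],"twist":[0,0,0.2],"jaw":0.494},{"xyz":[-0.68,0.17,2],"twist":[0,0,0.2],"jaw":0.494},{"xyz":[-0.68,0.17,3],"twist":[0,0,0.2],"jaw":0.494},{"xyz":[-0.68,0.17,3.6],"twist":[0,0,0.2],"jaw":0.494},{"xyz":[-0.68,0.17,3.6],"twist":[0,0,0.2],"jaw":0.494},{"xyz":[-0.68,0.17,3.6],"twist":[0,0,0.2],"jaw":0.494},{"xyz":[-0.68,0.17,3.6],"twist":[0,0,0.2],"jaw":0.494}])

```text
time_s: 20.18
tool_pos: [0.533, -0.2613, 0.3614]
tool_rot: [180.0, -0.0, 11.9]
force: [-0.0, -0.2, 0.5]
grip_width: 0.0444
grasp_force: 5.4
```

```bash
python3 - <<'E'
from h import *
o=env.get_obs();print(o["tool_pos"],o["tool_rot"],o["grip_width"],o["grasp_force"])
print(delta([.5334,-.2588,.2775],[180,0,12.1]))
E
```

```text
[ 0.53301023 -0.261265    0.36139347] [ 1.79990784e+02 -1.86435572e-02  1.18740308e+01] 0.04440740793558061 5.4282814264297485
(array([ 0.09, -0.23,  8.39]), array([ 0.01, -0.02, -0.23]))
```

servo_tool(plan=[{"xyz":[0.08,-0.22,0],"twist":[0,0,-0.2],"jaw":0.494},{"xyz":[0.08,-0.22,0],"twist":[0,0,-0.2],"jaw":0.494},{"xyz":[0.08,-0.22,0],"twist":[0,0,-0.2],"jaw":0.494},{"xyz":[0.08,-0.22,0],"twist":[0,0,-0.2],"jaw":0.494}])

```text
time_s: 20.52
tool_pos: [0.5332, -0.2589, 0.3616]
tool_rot: [180.0, -0.0, 12.1]
force: [-0.2, -0.0, -1.4]
grip_width: 0.0441
grasp_force: 5.4
```

servo_tool(plan=[{"xyz":[0.02,0,0.5],"twist":[0,0,0],"jaw":0.494},{"xyz":[0.02,0,1.2],"twist":[0,0,0],"jaw":0.494},{"xyz":[0.02,0,2],"twist":[0,0,0],"jaw":0.494},{"xyz":[0.02,0,2.8],"twist":[0,0,0],"jaw":0.494},{"xyz":[0.02,0,3.6],"twist":[0,0,0],"jaw":0.494},{"xyz":[0.02,0,4.4],"twist":[0,0,0],"jaw":0.494},{"xyz":[0.02,0,5.2],"twist":[0,0,0],"jaw":0.494},{"xyz":[0.02,0,6],"twist":[0,0,0],"jaw":0.494},{"xyz":[0.02,0,6.8],"twist":[0,0,0],"jaw":0.494},{"xyz":[0.02,0,7.2],"twist":[0,0,0],"jaw":0.494}])

```text
time_s: 21.35
tool_pos: [0.533, -0.2588, 0.2877]
tool_rot: [-179.9, 0.1, 12.1]
force: [-0.2, 0.6, -0.8]
grip_width: 0.0441
grasp_force: 5.4
```

servo_tool(plan=[{"xyz":[0,0,0.3],"twist":[0,0,0],"jaw":0.494},{"xyz":[0,0,0.6],"twist":[0,0,0],"jaw":0.494},{"xyz":[0,0,0.9],"twist":[0,0,0],"jaw":0.494},{"xyz":[0,0,1.1],"twist":[0,0,0],"jaw":0.494},{"xyz":[0,0,1.2],"twist":[0,0,0],"jaw":0.494},{"xyz":[0,0,1.2],"twist":[0,0,0],"jaw":0.494}])

```text
time_s: 21.85
tool_pos: [0.5333, -0.259, 0.2773]
tool_rot: [180.0, -0.0, 12.1]
force: [0.1, 0.2, -1.7]
grip_width: 0.0441
grasp_force: 5.4
```

Back at the original height. Releasing slowly, then backing straight up.

servo_tool(plan=[{"xyz":[0,0,0],"twist":[0,0,0],"jaw":0.48},{"xyz":[0,0,0],"twist":[0,0,0],"jaw":0.46},{"xyz":[0,0,0],"twist":[0,0,0],"jaw":0.44},{"xyz":[0,0,0],"twist":[0,0,0],"jaw":0.4},{"xyz":[0,0,0],"twist":[0,0,0],"jaw":0.3},{"xyz":[0,0,0],"twist":[0,0,0],"jaw":0.2},{"xyz":[0,0,0],"twist":[0,0,0],"jaw":0.2},{"xyz":[0,0,0],"twist":[0,0,0],"jaw":0.2}])

```text
time_s: 22.52
tool_pos: [0.5334, -0.2589, 0.2773]
tool_rot: [180.0, -0.0, 12.1]
force: [0.2, 0.2, -0.5]
grip_width: 0.0674
grasp_force: 0.0
```

servo_tool(plan=[{"xyz":[0,0,-0.5],"twist":[0,0,0],"jaw":0.2},{"xyz":[0,0,-1.5],"twist":[0,0,0],"jaw":0.2},{"xyz":[0,0,-3],"twist":[0,0,0],"jaw":0.2},{"xyz":[0,0,-5],"twist":[0,0,0],"jaw":0.2},{"xyz":[0,0,-7],"twist":[0,0,0],"jaw":0.2},{"xyz":[0,0,-9],"twist":[0,0,0],"jaw":0.2},{"xyz":[-1,0,-10],"twist":[0,0,0],"jaw":0.2},{"xyz":[-3,0,-10],"twist":[0,0,0],"jaw":0.2},{"xyz":[-4,0,-10],"twist":[0,0,0],"jaw":0.2},{"xyz":[-4,0,-10],"twist":[0,0,0],"jaw":0.2}])

```text
time_s: 23.35
tool_pos: [0.4917, -0.2687, 0.3774]
tool_rot: [180.0, 0.1, 11.9]
force: [-0.6, 1.3, -0.4]
grip_width: 0.0696
grasp_force: 0.0
```

```bash
python3 - <<'E'
from h import *
a=cv2.resize(env.read_camera("scene")["img"][150:275,140:320],(480,333),interpolation=cv2.INTER_CUBIC)
b=cv2.resize(env.read_camera("wrist")["img"][100:230,170:310],(320,297),interpolation=cv2.INTER_CUBIC)
o=np.zeros((333,800,3),np.uint8);o[:,:480]=a;o[:297,480:]=b
cv2.imwrite("pics/end.png",o[:,:,::-1])
E
```

```text
(no output)
```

View pics/end.png

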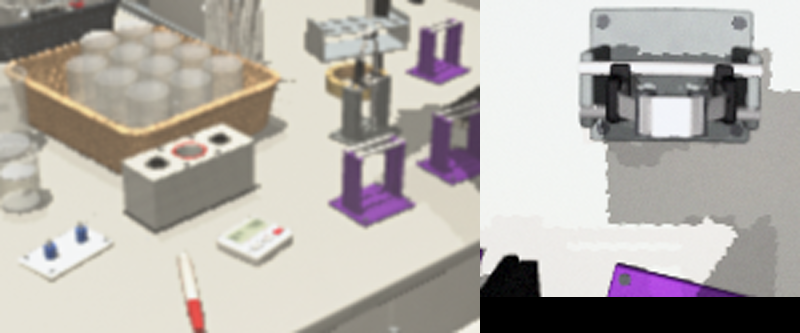

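The picture shows both spacers on the rack at (50,250) and (82,235), the tongs hanging centred in the grey stand at (670,105), and the timer still at (255,240). Handing in.

```bash
python3 -c "
from cell import env
print(env.sign_off())"
```

```text
the job is handed in; nothing more can be done
None
```

I handed the job in at about 23 s. The last camera view showed the spacer down on the free post, the tongs hanging back in the grey stand and the timer where it was; sign-off returned no verdict.

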